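Refit the mill's crank and wind it to its stop

ROBOT

A 7-joint arm with a two-finger parallel gripper is mounted at the origin on a cart in front of the work surface, level with it; the furniture and walls round the work are solid. World frame = base frame: x ahead of the robot, y to its left, z up, the work surface at z = 0. Lengths are in m, angles in rad, forces in N, time in s.
With the tool pointing down it reaches from about 0.35 to 0.9 m from the base axis. Payload 8.1 kg.
Tool frame: the origin (TCP) lies midway between the tips of the shut fingers; the grasp point (between the pads) lies behind it (arm.tcp_to_grasp is the z of the grasp point in the tool frame, in m); z points along the fingers, y is the line along which they close (so a half turn about z gives the same grasp; the last joint's range is limited). The gripper opens to 92 mm and grips with 3 to 60 N. Pads are 19 mm wide; open, the fingers measure 130 mm over their backs; the gripper's body (75 mm by 190 mm) begins 47 mm behind the grasp point.
Start: joints at [-1.224, 0.434, 0.025, 1.573, -0.012, 1.134, -0.075], TCP at [0.272, 0.563, 0.227] pointing down, gripper open.
Joint ranges: [-2.62, 2.62], [-0.44, 2.09], [-1.27, 1.32], [0.08, 2.57], [-1.32, 4.46], [0.12, 2], [-2.74, 2.74]. Speed limits (rad/s): [2.22, 2.22, 3.01, 3.01, 3.14, 3.14, 3.14].

INTERFACE

Orientations are given as a rotation vector (axis times angle).
In Python, from cell import readout, vision, arm gives the robot as it stands.
- The arm moves only by the tool carry_out, never from a script. Its argument "increments" is one flat list of numbers, 6 for each row, row after row: the shift along the world's x, y, z in mm, then the turn, a rotation vector about the world's x, y, z in rad. In form: [tx, ty, tz, wx, wy, wz, tx, ty, tz, wx, wy, wz, ...]. A call has 1 to 20 rows; each row shifts and turns the commanded pose from where the row before left it; what a row does not reach is not made up. A row lasts 1/8 s, in which the tool goes at most 62.5 mm and 10.7 degrees, less where a joint would pass 70% of its speed; a pose out of reach is approached as far as the arm can. A call with a gripper value outside its range is refused whole. "grip" is the closure, from 0 (fully open) to 1 (shut), set as the call begins (left out, the last holds). The fingers move at their own pace and stop on an object; "newtons" is the grip in N (left out, the last holds). Time passes only in rows, so rows that do not move let the fingers close. It gives the time, the measured TCP pose, the force, the opening and the grip force at its end, in the units of the state.
- readout.observe(): the state, without advancing time (a new reading comes with each control period).
- vision.get_image(name): name is "scene" or "top" or "wrist"; returns the picture (480x640x3 uint8, red, green, blue); there is no depth.
- vision.calibration(name): a dict with "fov_y" (degrees; the focal length in pixels is half the picture's height over the tangent of half this angle, whatever the lens; pixels are square), "cx", "cy" (the principal point, pixels), "pose" (4x4, takes a point from camera to world coordinates). Camera axes: x right, y up, looking along -z (the intrinsics and any distortion apply to the point x, -y, -z); pixel columns grow to the right and rows downward; lengths in m; the calibration is good to about 2 mm. A picture is of the moment at which its call begins: read the wrist's pose just before it. calibration takes no time and is no camera call; for the wrist camera it gives the pose at the moment of the call.
- arm.sign_off(): hands the job in; it is judged then, once.
The state is a dict: "clock": time; "joints": joint angles; "dq": joint speeds; "joint_efforts": joint torques, N m; "position": TCP position; "ee_rot": TCP orientation; "force": force on the tool from outside, world axes, zero at the start; "ft_torque": the same for the moment, N m; "width": opening from 0.0 (shut) to 1.0 (fully open); "gripper_force": force on a finger pad.
Only numpy, scipy, OpenCV 4.12 (cv2) and the standard library are available. Lean on these libraries where they do the work, as an engineer would, in place of code of your own. Each camera call takes 0.05 s, during which the arm holds its last target. There are 200 camera calls.

TASK

Pick up the loose crank, fit its square socket fully home on the square drive shaft of the hand mill, then wind the crank clockwise (as you look onto the end of the shaft) until it comes up against its stop, and let go. Leave the salt shaker, the oil bottle and the bean tin standing where they are.

Things in the scene. Friction and masses are not known exactly. Their poses are not given: they have to be found in the camera images.
- mill: White hand mill, fixed. Origin on the worktop straight below the shaft's seat; z up, -x its front, roughly towards the robot's right. The drive shaft leaves the round housing (radius 46 mm) 30 degrees from vertical, leaning to the front (-x); its seat is 135 mm above the worktop. All else (135 mm to the rear, 65 mm to each side) stays below the seat's plane: the crank can go round freely.
- shaft_seat (a point): Centre of the seat of the steel drive shaft: top of its collar (radius 20 mm), where the crank's hub rests when home. Turns with the shaft. z points outward along the shaft, x and y square to its flats. The shaft is 16 mm square and stands 30 mm above the seat; its last 6 mm taper to 10 mm square. A red pointer sticks out from the collar along x, 4 mm below the seat.
- mill_shaft (a joint): Turn of the drive shaft in rad; grows clockwise as seen onto the shaft's end (turning about -z of shaft_seat). Starts between -0.45 and 0.2; the stop (red pointer at the small pin on the housing) is at 1.0. Friction of 0.12 N m holds it where it is left.
- crank: Loose aluminium crank, about 0.17 kg, lying socket down. Hub 30 x 30 mm (sides along x, y), 52 mm high; origin at the centre of its underside, the socket's mouth; z up along the hub. Socket 18 mm square, 31 mm deep, blind, sides along x, y; it fits in four positions. Flat arm along +x, 18 mm wide, 10 mm thick, flush with the underside; upright wooden knob 78 mm out, 25 mm thick, 58 mm high.
- crank_bore (a point): Centre of the mouth of the crank's socket (the same point and axes as the crank's origin).
- salt_shaker: Glass salt shaker with a grey cap, 44 mm thick, 90 mm high, standing close to the crank's hub, on the side away from the arm. Origin at the centre of its underside. Must stay standing where it is.
- oil_bottle: Dark green oil bottle, 62 mm thick, 268 mm high, standing beside the mill, on its near or its far side. Origin at the centre of its underside. Must stay standing where it is.
- bean_tin: Tin with a blue, red and white label, 75 mm thick, 110 mm high, standing on the mill's other side. Origin at the centre of its underside. Must stay standing where it is.
Mind the look-alikes: they are no part of the job. There is more than one size of the mill; the job needs the larger.

How it is judged:
By the outcome, as a careful person would: the job done as asked, in the order asked, and still so for the second after the job is handed in, with the robot touching nothing.
It also fails if it takes over 46 s, if anything falls off the work surface, if the arm or the gripper's body presses on something with over 40 N, if the wrist force passes 120 N, or if a joint passes its speed limit or range.

## Working session

There is one attempt and no reset: what is moved stays moved. The work goes in short steps, Python scripts to look and compute and a tool call to move; the robot and the scene stay as the last step left them, time stands still between calls to the robot, and variables do not carry over. Pictures are saved under pics/ and viewed, at most 10 in all, crops included, and the job is handed in when it is done.

Besides the shell and the picture viewer there is one more tool, called in YAML: its name, and indented under it one key for each argument. carry_out: Moves the arm, as the interface text tells. Its arguments: {"type":"object","properties":{"increments":{"type":"array","items":{"type":"number"}},"grip":{"type":"number"},"newtons":{"type":"number"}},"required":["increments"]}

```bash
ls; mkdir -p pics
python3 - <<'E'
from cell import readout, vision, arm
import cv2,numpy as np
print(readout.observe(), arm.tcp_to_grasp)
for n in ["scene","top","wrist"]:
    print(n,vision.calibration(n))
    cv2.imwrite(f"pics/{n}0.png",vision.get_image(n)[:,:,::-1])
E
```

```text
pics
{'clock': 0.0, 'joints': array([-1.22358672,  0.43521793,  0.02497961,  1.57407888, -0.01157294,
        1.13398758, -0.07509213]), 'dq': array([ 7.31434027e-04, -2.31920406e-03, -3.37490267e-04,  2.98823841e-05,
        6.48938420e-04,  6.35088946e-04,  1.87437106e-03]), 'joint_efforts': array([ 9.23872794e-04, -6.67869830e+01,  9.85401571e-01, -3.14446557e+01,
       -6.05124445e-02,  4.31027322e-02,  1.51512982e-04]), 'position': array([0.2715922 , 0.56235276, 0.22595524]), 'ee_rot': array([-7.00663753e-01, -3.06227718e+00,  2.41402961e-03]), 'force': array([-0.28332075, -0.88306364,  0.28773441]), 'ft_torque': array([0.01278435, 0.03453231, 0.00895669]), 'gripper_force': 0.0, 'width': 1.0003538151651152} -0.0188
scene {'fov_y': 53.34405344186756, 'cx': 326.85583343231133, 'cy': 249.25440623903506, 'pose': array([[ 0.87154587,  0.20157157, -0.44696387,  0.05998194],
       [-0.49030455,  0.35264033, -0.79702336, -0.80338705],
       [-0.00303976,  0.91379084,  0.40617368,  0.50521427],
       [ 0.        ,  0.        ,  0.        ,  1.        ]])}
top {'fov_y': 57.89322205865911, 'cx': 321.75980283542356, 'cy': 234.70029854384842, 'pose': array([[ 0.00971831,  0.99933997, -0.03500255,  0.49686728],
       [-0.99995182,  0.00966388, -0.00172403,  0.0136097 ],
       [-0.00138463,  0.03501762,  0.99938574,  0.97576799],
       [ 0.        ,  0.        ,  0.        ,  1.        ]])}
wrist {'fov_y': 66.69200226705613, 'cx': 324.0537749958351, 'cy': 240.01496109584042, 'pose': array([[ 0.43492454, -0.87265822, -0.22205469,  0.21217587],
       [ 0.90046377,  0.42084054,  0.10981001,  0.59056142],
       [-0.00237699, -0.24771127,  0.96883098,  0.38343632],
       [ 0.        ,  0.        ,  0.        ,  1.        ]])}
```

View pics/top0.png

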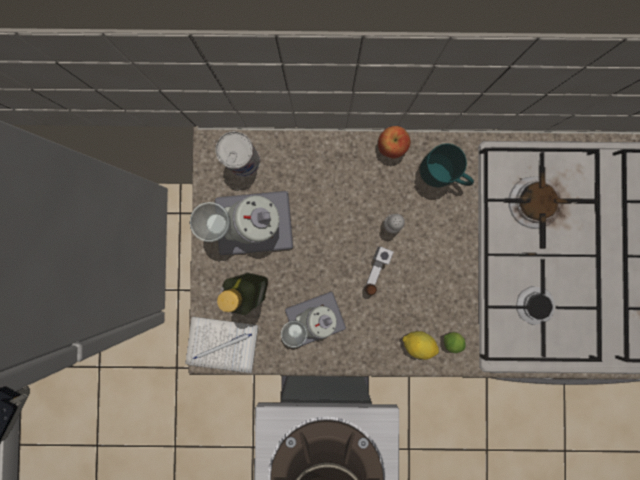

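View pics/scene0.png

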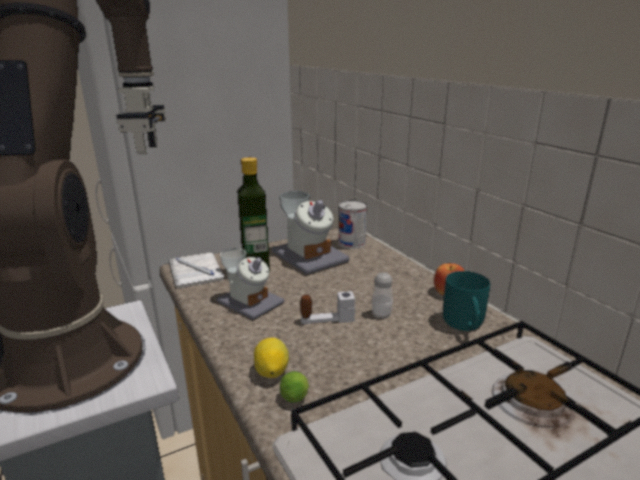

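The top view shows the large mill with its shaft at about (262,216), the crank hub at (384,255) with its knob at (371,290), the shaker at (394,224), the bottle at (235,297) and the tin at (237,152). The small mill at (320,322) is the look-alike. I'll zoom in.

```bash
cat > h.py <<'E'
from cell import readout, vision, arm
import cv2, numpy as np
from scipy.spatial.transform import Rotation as R
from scipy.optimize import least_squares
def cal(n):
    c=vision.calibration(n); return (240/np.tan(np.radians(c["fov_y"])/2),c["cx"],c["cy"],c["pose"])
def proj(c,P):
    f,cx,cy,T=c; p=(np.atleast_2d(P)-T[:3,3])@T[:3,:3]
    return np.c_[cx+f*p[:,0]/-p[:,2], cy-f*p[:,1]/-p[:,2]]
def onz(c,uv,z):
    f,cx,cy,T=c; d=T[:3,:3]@np.array([(uv[0]-cx)/f,-(uv[1]-cy)/f,-1]); return T[:3,3]+d*(z-T[2,3])/d[2]
E
python3 - <<'E'
from h import *
t=cv2.imread("pics/top0.png"); s=cv2.imread("pics/scene0.png")
def crop(im,x,y,w,h,k): return cv2.resize(im[y:y+h,x:x+w],(w*k,h*k),interpolation=cv2.INTER_CUBIC)
a=np.hstack([crop(t,190,180,100,75,4),crop(t,345,205,100,75,4)])
b=np.hstack([crop(s,270,180,100,75,4),crop(s,295,255,100,75,4)])
cv2.imwrite("pics/z1.png",np.vstack([a,b]))
c=cal("top")
for n,uv,z in [("hub",(384,255),.052),("knob",(371,290),.058),("shaker",(394.5,222),.09),("seat",(260,216),.15),("bottle",(229,301),.268),("tin",(236,151),.11)]: print(n,onz(c,uv,z).round(3))
E
```

```text
hub [ 0.487 -0.118  0.052]
knob [ 0.413 -0.09   0.058]
shaker [ 0.555 -0.133  0.09 ]
seat [0.56  0.133 0.15 ]
bottle [0.412 0.164 0.268]
tin [0.694 0.189 0.11 ]
```

View pics/z1.png

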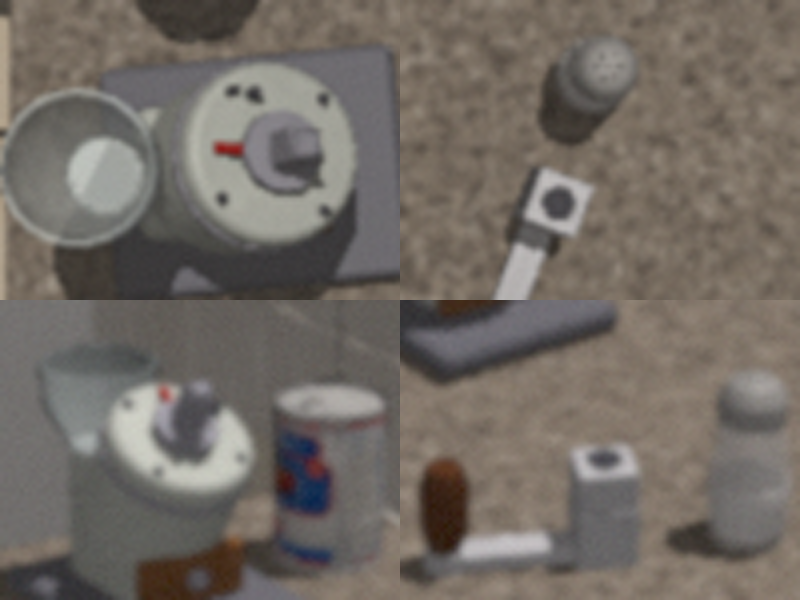

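The mill's front faces about -y and its red pointer points to the rear. On the crank, the hub-to-knob distance measures 79 mm, which matches the 78 mm given. Next I go above the mill for a close look.

carry_out:
  increments: [10,-30,25,0,0,0,26,-41,20,0,0,0,26,-41,20,0,0,0,26,-41,15,0,0,0,26,-41,15,0,0,0,26,-41,10,0,0,0,26,-41,10,0,0,0,26,-41,5,0,0,0,26,-41,5,0,0,0,26,-41,5,0,0,0,20,-40,0,0,0,0,0,0,0,0,0,0,0,0,0,0,0,0]
  grip: 0

```text
clock: 1.78
position: [0.5354, 0.1244, 0.3564]
ee_rot: [-0.7, -3.062, -0.0]
force: [0.2, -0.3, 0.3]
width: 1.0
gripper_force: 0.0
```

Run:
```python
from h import *
import pickle
o=readout.observe(); print(o["position"],o["ee_rot"],o["joints"].round(2))
c=cal("wrist"); im=vision.get_image("wrist")[:,:,::-1]
cv2.imwrite("pics/w1.png",im); pickle.dump(c,open("w1.pkl","wb"))
```

```text
[0.53539987 0.12442935 0.35643701] [-7.00268684e-01 -3.06169656e+00 -3.37944797e-04] [-0.55  0.23  0.29  1.56 -0.07  1.36  0.87]
```

View pics/w1.png

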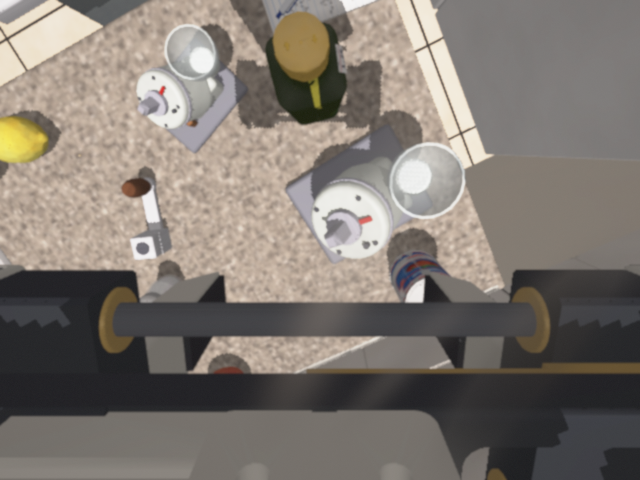

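The wrist picture shows the large mill's face disc near (352,220) with the pointer at (364,220), and the crank hub at (145,247) with its knob at (136,187). I'll enlarge both.

Run:
```python
from h import *
t=cv2.imread("pics/w1.png")
def crop(im,x,y,w,h,k): return cv2.resize(im[y:y+h,x:x+w],(w*k,h*k),interpolation=cv2.INTER_CUBIC)
cv2.imwrite("pics/z2.png",np.hstack([crop(t,305,165,100,100,5),crop(t,115,165,60,100,5)]))
```

```text
(no output)
```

View pics/z2.png

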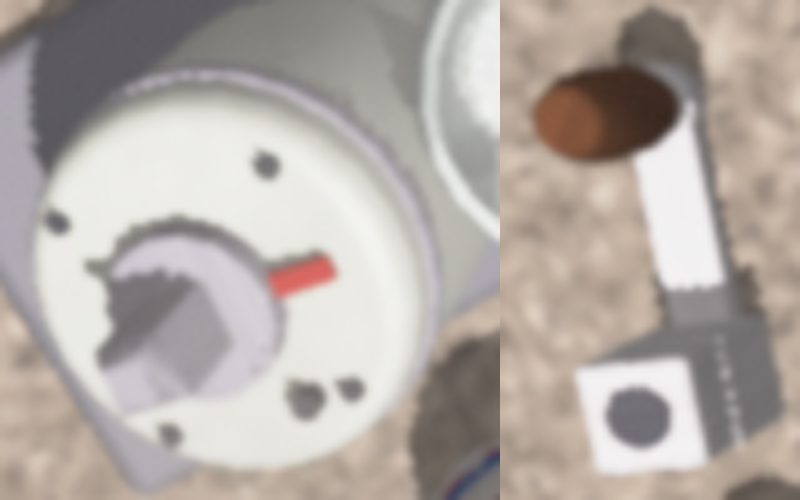

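```bash
cat > fit.py <<'E'
from h import *
import pickle
W=pickle.load(open("w1.pkl","rb")); T=cal("top"); S=cal("scene")
w=lambda x,y:(305+x/5,165+y/5); t=lambda x,y:(190+x/4,180+y/4); s=lambda x,y:(270+x/4,180+(y-300)/4)
# params x,y,yaw, phi(pointer), rp, rs, ds, ph(screws), rpin, phpin, dpin
def frame(p):
    # mill yaw: front (-x) ; A cols: u (up-slope, rear), v, n
    rear=np.array([np.cos(p[2]),np.sin(p[2]),0]); n=-0.5*rear+np.array([0,0,np.sqrt(.75)])
    v=np.cross(n,0.5*np.array([0,0,1])+np.sqrt(.75)*rear); u=np.cross(v,n)
    return np.c_[u,v,n]
def pt(p,r,a,h): return np.array([p[0],p[1],.135])+frame(p)@np.array([r*np.cos(a),r*np.sin(a),h])
def res(p):
    e=[]
    def add(c,P,uv,k=1): e.extend(k*(proj(c,P)[0]-uv))
    seat=pt(p,0,0,0)
    add(W,seat,w(195,318)); add(T,seat,t(283,152)); add(S,seat,s(187,437))
    tip=pt(p,p[4],p[3],-.004)
    add(W,tip,w(335,266)); add(T,tip,t(215,148)); add(S,tip,s(163,392))
    for i,(a,b) in enumerate([((350,388),(233,91)),((266,165),(222,199)),((57,222),(325,210)),((170,435),(323,100))]):
        P=pt(p,p[5],p[7]+i*np.pi/2,p[6]); add(W,P,w(*a)); add(T,P,t(*b))
    P=pt(p,p[8],p[9],p[10]); add(W,P,w(305,398)); add(T,P,t(255,95))
    return np.array(e)
if __name__=="__main__":
    best=None
    for sg in (0,1,2,3):
        r=least_squares(res,[.56,.13,1.5,0,.03,.04,-.01,sg*np.pi/2,.03,-1,-.01],loss="soft_l1",x_scale=[.01,.01,.1,.1,.01,.01,.01,.1,.01,.1,.01])
        if best is None or r.cost<best.cost: best=r
    p=best.x; print(best.cost,p.round(4)); print(res(p).reshape(-1,2).round(1).tolist())
    np.save("mill.npy",p)
    F=frame(p); print("axis",F[:,2].round(3),"u",F[:,0].round(3),"left to stop",np.degrees(p[3]-p[9]))
    # wire frame overlay
    ims=[]
    for c,f,(x,y,ww,hh,k) in [(W,"w1",(305,165,100,100,4)),(T,"top0",(215,180,100,100,4))]:
        im=cv2.imread(f"pics/{f}.png")[y:y+hh,x:x+ww]; im=cv2.resize(im,None,fx=k,fy=k,interpolation=cv2.INTER_CUBIC)
        def line(P,col):
            q=((proj(c,np.array(P))-[x,y]+.5)*k).astype(int); cv2.polylines(im,[q.reshape(-1,1,2)],True,col,1)
        line([pt(p,.02,a,0) for a in np.linspace(0,6.28,40)],(0,255,0))
        for h,d in [(0,.008),(.024,.008),(.03,.005)]: line([pt(p,d*2**.5,p[3]+np.pi/4+i*np.pi/2,h) for i in range(4)],(255,0,255))
        line([pt(p,0,0,0),pt(p,p[4],p[3],-.004)],(255,255,0))
        line([pt(p,.046,a,p[6]) for a in np.linspace(0,6.28,60)],(0,160,255))
        ims.append(im)
    cv2.imwrite("pics/ov.png",np.hstack(ims))
    k=lambda x,y:(115+(x-500)/5,165+y/5)
    q=[onz(W,k(*a),.052) for a in [(576,370),(688,358),(710,463),(597,472)]]
    hub=np.mean(q,0); d=(q[1]-q[0]+q[2]-q[3])/2
    e2=(q[0]-q[3]+q[1]-q[2])/2
    print("hub",hub.round(4),"sizes",np.linalg.norm(d),np.linalg.norm(e2),"yaws",np.degrees(np.arctan2(d[1],d[0])),np.degrees(np.arctan2(e2[1],e2[0])),"knob",onz(W,k(570,115),.058).round(4))
E
python3 fit.py
```

```text
12.993524373443968 [ 0.5598  0.1347  1.5759 -0.0042  0.0327  0.0368 -0.0053 -0.8406  0.0291
 -1.0992 -0.0039]
[[-0.2, -0.7], [-0.4, -1.2], [0.2, -4.7], [-0.6, -0.3], [-0.2, -0.8], [0.1, -2.2], [0.8, -0.0], [-0.8, -0.5], [-0.8, -0.6], [0.3, -0.6], [0.6, 0.5], [-0.4, -1.1], [-3.6, -0.6], [1.6, 0.3], [-0.3, -0.1], [-0.5, -0.4]]
axis [ 0.003 -0.5    0.866] u [-0.004  0.866  0.5  ] left to stop 62.74068245139269
hub [ 0.4886 -0.1179  0.052 ] sizes 0.030091453279394765 0.02833575851846751 yaws 69.70068800210035 158.70122918535796 knob [ 0.4146 -0.0883  0.058 ]
```

View pics/ov.png

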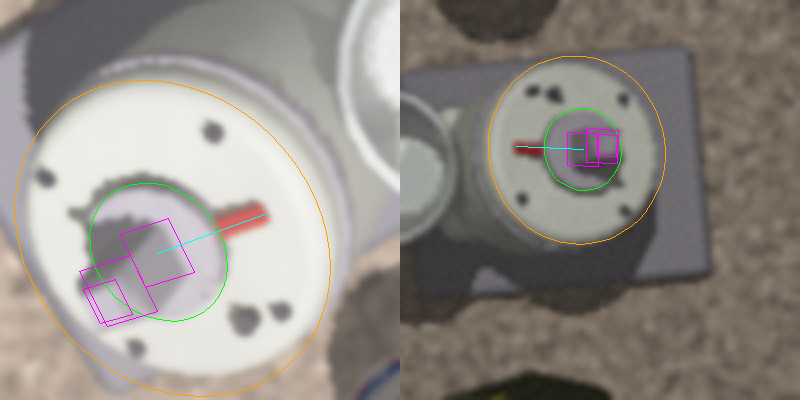

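```bash
cat > fit2.py <<'E'
from fit import *
q=lambda x,y:(215+(x-400)/4,180+y/4)
A,B,C=[onz(T,q(*a),.012) for a in [(440-15,70),(690,48),(710,270)]]
print("base yaws",np.degrees(np.arctan2(*(A-B)[1::-1])),np.degrees(np.arctan2(*(B-C)[1::-1])))
p0=np.load("mill.npy")
for yaw in (1.62,1.65):
    f=lambda p:np.r_[np.delete(res(p),[4,5]),(p[2]-yaw)*300]
    r=least_squares(f,p0,loss="soft_l1",x_scale=[.01,.01,.1,.1,.01,.01,.01,.1,.01,.1,.01])
    p=r.x; print(r.cost,p.round(4),"left",p[3]-p[9]); print(res(p).reshape(-1,2).round(1).tolist())
np.save("mill.npy",p); print(frame(p).round(4))
E
python3 fit2.py
```

```text
base yaws 95.31184725272554 5.841524466471097
9.19550919080863 [ 0.56    0.1348  1.62   -0.04    0.0326  0.0369 -0.0054 -0.8832  0.029
 -1.1369 -0.0033] left 1.0968675273028627
[[-0.1, -0.6], [-0.5, -1.2], [0.3, -4.7], [-0.6, -0.3], [-0.2, -0.8], [0.2, -2.2], [1.1, -0.1], [-0.9, -0.5], [-0.7, -0.4], [0.2, -0.6], [0.4, 0.6], [-0.4, -1.1], [-3.5, -0.8], [1.6, 0.3], [-0.3, -0.1], [-0.5, -0.4]]
9.348065062282023 [ 0.5601  0.1348  1.6499 -0.0654  0.0326  0.037  -0.0054 -0.9126  0.029
 -1.1624 -0.0029] left 1.0970689078379505
[[-0.1, -0.5], [-0.5, -1.3], [0.3, -4.8], [-0.6, -0.3], [-0.2, -0.8], [0.2, -2.2], [1.3, -0.2], [-1.0, -0.6], [-0.7, -0.3], [0.2, -0.7], [0.2, 0.6], [-0.3, -1.0], [-3.5, -1.0], [1.5, 0.3], [-0.3, -0.1], [-0.5, -0.4]]
[[-0.0685 -0.9969  0.0395]
 [ 0.8633 -0.079  -0.4984]
 [ 0.5     0.      0.866 ]]
```

Base-edge yaw and fit agree: the seat is near (0.560, 0.135, 0.135), the mill's yaw is about 95°, and about 1.1 rad is left to the stop. Now I pick up the crank by its hub.

carry_out:
  increments: [-7,-40,-20,0,0,0.015,-8,-41,-30,0,0,0.015,-8,-41,-30,0,0,0.015,-8,-40,-30,0,0,0.015,-8,-40,-35,0,0,0.015,-8,-40,-35,0,0,0.012,0,0,-35,0,0,0,0,0,-35,0,0,0,0,0,-30,0,0,0,0,0,-25,0,0,0,0,0,-17,0,0,0,0,0,-10,0,0,0,0,0,0,0,0,0,0,0,0,0,0,0]

```text
clock: 3.58
position: [0.4893, -0.1179, 0.0253]
ee_rot: [0.566, 3.089, 0.0]
force: [-0.6, -0.0, -0.4]
width: 1.004
gripper_force: 0.0
```

carry_out:
  increments: [0,0,0,0,0,0,0,0,0,0,0,0,0,0,0,0,0,0,0,0,0,0,0,0,0,0,0,0,0,0,0,0,0,0,0,0,0,0,0,0,0,0,0,0,0,0,0,0]
  grip: 1
  newtons: 40

```text
clock: 4.58
position: [0.4887, -0.1182, 0.0247]
ee_rot: [-0.567, -3.09, -0.0]
force: [-0.1, 0.7, -0.2]
width: 0.325
gripper_force: 40.0
```

Run:
```python
from h import *
import pickle
o=readout.observe(); print(o["position"],R.from_rotvec(o["ee_rot"]).as_matrix().round(3),o["joints"].round(2))
c=cal("wrist"); im=vision.get_image("wrist")[:,:,::-1]
cv2.imwrite("pics/w2.png",im); pickle.dump(c,open("w2.pkl","wb"))
```

```text
[ 0.48874175 -0.11816763  0.02472115] [[-0.935  0.355 -0.   ]
 [ 0.355  0.935  0.   ]
 [ 0.     0.    -1.   ]] [-0.08  0.52  0.29  2.09 -0.27  0.56  1.61]
```

View pics/w2.png

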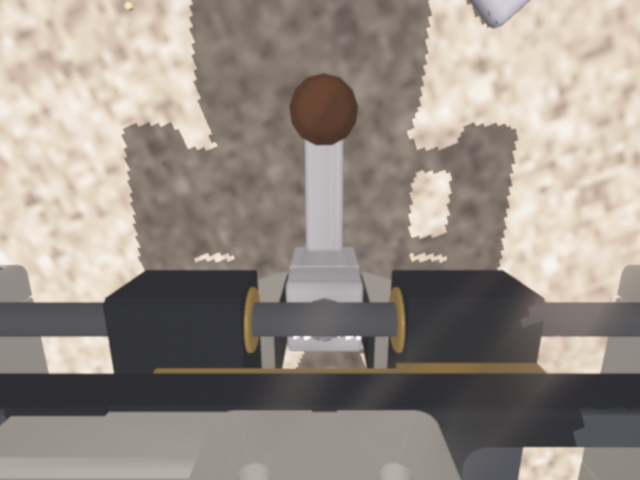

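```bash
cat > plan.py <<'E'
from h import *
import pickle,fit
def goal(seat,yaw,phi,h,ox,psi=0,hz=.0247):
    p=[0,0,yaw]; F=fit.frame(p); n=F[:,2]
    a=phi-psi; x=-np.sin(a)*F[:,0]+np.cos(a)*F[:,1]
    Rg=np.c_[x,np.cross(-n,x),-n]
    return np.array(seat)+(h+hz)*n-ox*x, Rg
def delta(pos,Rc,P,Rg):
    return ((P-pos)*1000).round(1), R.from_matrix(Rg@Rc.T).as_rotvec().round(4)
def cur():
    o=readout.observe(); return o["position"],R.from_rotvec(o["ee_rot"]).as_matrix()
E
python3 - <<'E'
from plan import *
W2=pickle.load(open("w2.pkl","rb")); pos,Rc=cur()
k=onz(W2,(323.5,108),.058); print("knob in tool",(Rc.T@(k-pos)).round(4))
for uv in [(288,248),(358,248)]: pass
k2=[onz(W2,uv,.010) for uv in ((305.5,170),(341.5,170))]; print("arm width",np.linalg.norm(k2[0]-k2[1]))
P,Rg=goal([.560,.135,.135],1.655,-.07,.045,0)
print(P,Rg.round(3)); print(delta(pos,Rc,P,Rg))
E
```

```text
knob in tool [ 0.0779 -0.001  -0.0333]
arm width 0.016716677766421755
[0.56293103 0.10027347 0.19536197] [[-0.999 -0.003 -0.042]
 [-0.024  0.867  0.498]
 [ 0.035  0.499 -0.866]]
(array([ 74.2, 218.5, 170.6]), array([ 0.5238, -0.0549,  0.3684]))
```

The grip is firm (29.9 mm across the hub, knob at 77.9 mm in tool x), so the socket is centred under the TCP. Now I lift and go to a spot off the shaft tip.

carry_out:
  increments: [0,0,20,0,0,0,0,0,40,0,0,0,0,0,40,0,0,0,0,0,40,0,0,0,5,11,34,0,0,0,10,25,10,0.0655,-0.0069,0.046,10,25,0,0.0655,-0.0069,0.046,10,25,0,0.0655,-0.0069,0.046,10,25,0,0.0655,-0.0069,0.046,10,25,0,0.0655,-0.0069,0.046,10,25,0,0.0655,-0.0069,0.046,5,25,0,0.0655,-0.0069,0.046,5,25,0,0.0655,-0.0069,0.046,0,0,0,0,0,0,0,0,0,0,0,0]

```text
clock: 6.5
position: [0.5636, 0.0917, 0.2085]
ee_rot: [0.018, -2.997, -0.798]
force: [0.2, -0.4, -1.4]
width: 0.325
gripper_force: 40.0
```

Run:
```python
from plan import *
pos,Rc=cur(); print(pos,Rc.round(3),readout.observe()["joints"].round(2),readout.observe()["width"])
P,Rg=goal([.560,.135,.135],1.655,-.07,.060,0); print(delta(pos,Rc,P,Rg))
cam={}
ims=[]
for n in ("wrist","top","scene"):
    cam[n]=cal(n); im=vision.get_image(n)[:,:,::-1].copy(); cv2.imwrite(f"pics/{n}3.png",im); ims.append(im)
pickle.dump(cam,open("c3.pkl","wb"))
c=proj(cam["scene"],[[.56,.12,.16]])[0].astype(int); 
a=cv2.resize(ims[2][c[1]-60:c[1]+60,c[0]-50:c[0]+50],None,fx=4,fy=4,interpolation=cv2.INTER_CUBIC)
w=cv2.resize(ims[0][0:480,120:520],(400,480))
cv2.imwrite("pics/v3.png",np.hstack([w,a])); print(c)
```

```text
[0.56357064 0.09172856 0.20846565] [[-0.999 -0.001 -0.041]
 [-0.022  0.868  0.497]
 [ 0.035  0.497 -0.867]] [-0.03  0.44  0.14  1.76 -0.64  1.14  2.01] 0.32524659461904376
(array([-0. ,  1.1, -0.1]), array([ 0.0018, -0.0004,  0.002 ]))
[319 201]
```

View pics/v3.png

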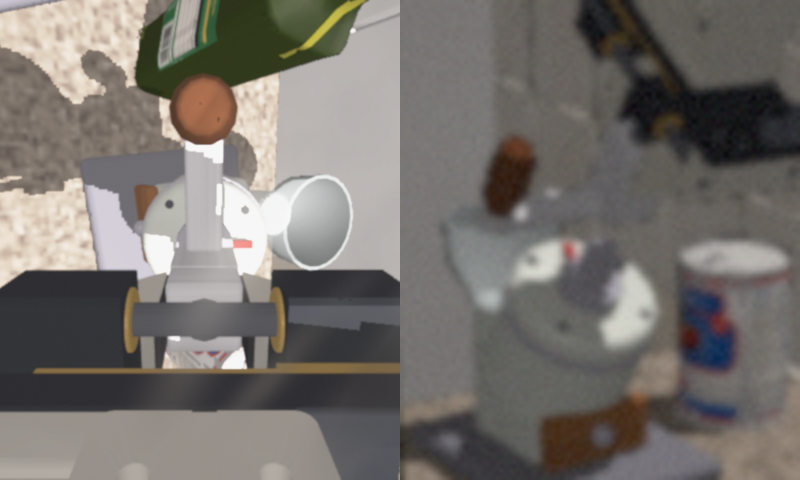

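The wrist view (crop offset 120) shows the face disc centred under the crank's arm at column 325, with the pointer square to the arm near (364,243). I'll check these against the model's projection.

Run:
```python
from plan import *
cam=pickle.load(open("c3.pkl","rb"))["wrist"]; p=np.load("mill.npy"); p[:4]=[.560,.135,1.655,-.07]
im=cv2.imread("pics/wrist3.png"); hsv=cv2.cvtColor(im,cv2.COLOR_BGR2HSV)
m=((hsv[...,0]<8)|(hsv[...,0]>172))&(hsv[...,1]>90)&(hsv[...,2]>120); m[:, :330]=0; m[:,400:]=0; m[:220]=0; m[270:]=0
ys,xs=np.nonzero(m); print("red",len(xs),xs.min(),xs.max(),xs.mean(),ys.mean(), np.polyfit(xs,ys,1))
for r in (.02,.0326): print("pred pointer",r,proj(cam,fit.pt(p,r,p[3],-.004)))
print("screws",[proj(cam,fit.pt(p,.0369,-.915+i*np.pi/2,-.0054))[0].round(1).tolist() for i in range(4)])
print("px per mm", np.linalg.norm(proj(cam,fit.pt(p,.0,0,0))-proj(cam,fit.pt(p,.01,0,0)))/10)
k=cv2.cvtColor(im,cv2.COLOR_BGR2GRAY)
for (u,v) in ((289,204),(365,210)):
    w=k[v-8:v+9,u-8:u+9].astype(float); q=np.clip(w.max()*.7-w,0,None); yy,xx=np.mgrid[v-8:v+9,u-8:u+9]; print("screw",(xx*q).sum()/q.sum(),(yy*q).sum()/q.sum())
```

```text
red 108 354 371 362.48148148148147 243.55555555555554 [1.53325266e-02 2.37997799e+02]
pred pointer 0.02 [[355.80624427 244.07070886]]
pred pointer 0.0326 [[373.77796194 244.04497903]]
screws [[361.1, 280.4], [367.4, 209.2], [291.6, 204.8], [289.1, 276.4]]
px per mm 1.4484110861441923
screw 288.913654839064 203.85323519718773
screw 363.6607142857143 208.1607142857143
```

The model and the view agree within about 1 mm, well inside the taper's lead-in. Now I insert along the axis.

carry_out:
  increments: [-0.2,3,-4.8,0,0,0,-0.2,2.5,-4.3,0,0,0,-0.2,2.5,-4.3,0,0,0,-0.2,2.5,-4.3,0,0,0,-0.2,2.5,-4.3,0,0,0,-0.2,2.5,-4.3,0,0,0,-0.1,1.5,-2.6,0,0,0,-0.1,1.5,-2.6,0,0,0,-0.1,1.5,-2.6,0,0,0,-0.1,1.5,-2.6,0,0,0]

```text
clock: 7.9
position: [0.5623, 0.114, 0.1718]
ee_rot: [0.02, -2.997, -0.8]
force: [0.2, -1.9, -1.5]
width: 0.326
gripper_force: 40.0
```

```bash
cat > st.py <<'E'
from plan import *
o=readout.observe(); pos,Rc=cur(); F=fit.frame([0,0,1.655]); 
d=pos-np.array([.560,.135,.135]); print("h",(d@F[:,2]-.0247)*1000,"u,v mm",(F.T@d)[:2]*1000,"F u,v,n",F.T@o["force"],"M",F.T@o["ft_torque"],o["width"])
P,Rg=goal([.560,.135,.135],1.655,-.07,0,0); print("rot err",R.from_matrix(Rg@Rc.T).as_rotvec()@F, o["joints"].round(2))
E
python3 st.py
```

```text
h 17.744941166538844 u,v mm [ 0.09283679 -0.48723936] F u,v,n [-2.43478405 -0.04066196 -0.34634345] M [-0.03963751  1.33304968  0.02425359] 0.3262784167580259
rot err [ 0.00073915 -0.00021812  0.00065457] [-0.05  0.47  0.12  1.81 -0.67  1.05  2.03]
```

carry_out:
  increments: [-0.1,1.1,-2.9,0,0,0,-0.1,1.5,-2.6,0,0,0,-0.1,1.5,-2.6,0,0,0,-0.1,1.5,-2.6,0,0,0,-0.1,1.5,-2.6,0,0,0,0,1,-1.7,0,0,0,0,1,-1.7,0,0,0,0,0,0,0,0,0]

```text
clock: 8.9
position: [0.562, 0.1225, 0.1568]
ee_rot: [0.02, -2.998, -0.802]
force: [-4.5, -8.3, 12.3]
width: 0.322
gripper_force: 40.0
```

```bash
python3 st.py
```

```text
h 0.4740389570920822 u,v mm [-0.01697082 -0.89364794] F u,v,n [-0.7034926   5.20229984 14.56227243] M [1.47357901 0.59390421 0.057027  ] 0.3224433195955619
rot err [0.00167689 0.00043375 0.00023994] [-0.06  0.49  0.11  1.83 -0.69  1.02  2.05]
```

Contact at h of about 0.5 mm with 14 N along the axis. I'll press a little more to confirm it's home.

carry_out:
  increments: [-0.6,0.7,-1.3,0,0,0,0,0,0,0,0,0,0,0,0,0,0,0]

```text
clock: 9.28
position: [0.5621, 0.1226, 0.1567]
ee_rot: [0.02, -3.0, -0.802]
force: [-5.3, -11.2, 22.2]
width: 0.32
gripper_force: 40.0
```

```bash
python3 st.py
```

```text
h 0.3398986479461741 u,v mm [-0.04486269 -1.03880021] F u,v,n [ 1.81786519  6.24223618 24.6210019 ] M [1.9715663  0.32264289 0.0655926 ] 0.3201973113376823
rot err [ 3.75653624e-03  3.10189186e-04 -3.11806229e-05] [-0.06  0.49  0.11  1.83 -0.69  1.02  2.05]
```

The shaft is home: axial force rises from 14 to 25 N with no further travel. I'll ease the push and wind clockwise about -n.

carry_out:
  increments: [0.1,-0.6,1.1,0,0,0,0,0,0,-0.0042,0.0498,-0.0866,0,0,0,-0.0042,0.0498,-0.0866,0,0,0,-0.0042,0.0498,-0.0866,0,0,0,-0.0042,0.0498,-0.0866,0,0,0,0,0,0]

```text
clock: 10.02
position: [0.5625, 0.1214, 0.1561]
ee_rot: [-0.563, -2.854, -0.748]
force: [-1.7, -9.9, 9.4]
width: 0.327
gripper_force: 40.0
```

```bash
python3 st.py
```

```text
h 0.47170873120894186 u,v mm [-1.33808872 -1.33278006] F u,v,n [-3.66615248  2.57079572 12.99479105] M [ 0.63147685  1.59479259 -0.02742424] 0.32704781300955454
rot err [ 0.00432073 -0.00108647  0.40241527] [-0.12  0.49  0.2   1.83 -0.73  1.04  1.68]
```

carry_out:
  increments: [0,0,0,-0.0042,0.0498,-0.0866,0,0,0,-0.0042,0.0498,-0.0866,0,0,0,-0.0042,0.0498,-0.0866,0,0,0,-0.0042,0.0498,-0.0866,0,0,0,-0.0042,0.0498,-0.0866,0,0,0,0,0,0]

```text
clock: 10.78
position: [0.5622, 0.1211, 0.156]
ee_rot: [-1.209, -2.537, -0.649]
force: [-1.6, -11.3, 8.5]
width: 0.324
gripper_force: 40.0
```

```bash
python3 st.py
```

```text
h 0.5058632181564813 u,v mm [-1.69812277 -0.97866487] F u,v,n [-5.34647742  2.56125285 12.93403965] M [ 1.00109116  1.85654298 -0.06596047] 0.3243865959106087
rot err [ 4.47571848e-03 -7.38036785e-04  9.02700013e-01] [-0.2   0.5   0.3   1.84 -0.77  1.07  1.23]
```

carry_out:
  increments: [0,0,0,-0.0021,0.0249,-0.0433,0,0,0,-0.0021,0.0249,-0.0433,0,0,0,-0.0021,0.0249,-0.0433,0,0,0,-0.0021,0.0249,-0.0433,0,0,0,0,0,0]

```text
clock: 11.4
position: [0.5619, 0.1209, 0.1559]
ee_rot: [-1.437, -2.375, -0.601]
force: [-2.0, -11.7, 8.0]
width: 0.324
gripper_force: 40.0
```

```bash
python3 st.py
```

```text
h 0.4863820736292178 u,v mm [-1.83727101 -0.74019999] F u,v,n [-5.98615495  2.9585024  12.68986499] M [1.16979359 2.02721424 0.31207032] 0.3243281602724352
rot err [ 4.36277955e-03 -8.61246837e-04  1.10143108e+00] [-0.23  0.5   0.35  1.84 -0.79  1.08  1.05]
```

carry_out:
  increments: [0,0,0,-0.0021,0.0249,-0.0433,0,0,0,-0.0021,0.0249,-0.0433,0,0,0,0,0,0]

```text
clock: 11.78
position: [0.5618, 0.1212, 0.156]
ee_rot: [-1.543, -2.289, -0.575]
force: [-4.5, -12.8, 10.1]
width: 0.326
gripper_force: 40.9
```

```bash
python3 st.py
```

```text
h 0.4579324641575122 u,v mm [-1.51561367 -0.59984386] F u,v,n [-5.66322622  5.60025929 14.97297867] M [1.30561586 1.98247909 1.0705887 ] 0.32609638292135806
rot err [ 3.91838750e-03 -9.02839620e-04  1.19984197e+00] [-0.24  0.5   0.37  1.84 -0.8   1.09  0.95]
```

Torque about the axis rises from about 0 to 0.3 and then 1.07 N m, so the stop is reached. I'll relax the twist slightly and open.

carry_out:
  increments: [0,-0.2,0.4,0.0029,-0.0349,0.0606,0,0,0,0,0,0]

```text
clock: 12.02
position: [0.5618, 0.1212, 0.1561]
ee_rot: [-1.467, -2.351, -0.594]
force: [-2.6, -10.1, 5.8]
width: 0.324
gripper_force: 40.0
```

carry_out:
  increments: [0,0,0,0,0,0,0,0,0,0,0,0,0,0,0,0,0,0,0,0,0,0,0,0,0,0,0,0,0,0,0,0,0,0,0,0,0,0,0,0,0,0]
  grip: 0

```text
clock: 12.9
position: [0.5612, 0.1233, 0.1556]
ee_rot: [-1.466, -2.348, -0.594]
force: [0.9, 0.9, 0.0]
width: 0.992
gripper_force: 0.0
```

```bash
python3 st.py
```

```text
h -1.0322310644289705 u,v mm [ 0.14507918 -0.17728107] F u,v,n [ 0.69476204 -0.93235672 -0.35718006] M [0.02852784 0.60851617 0.01582399] 0.9921029523076872
rot err [7.98379421e-04 6.97840199e-05 1.13009765e+00] [-0.23  0.5   0.35  1.84 -0.79  1.08  1.02]
```

carry_out:
  increments: [0.2,-2.5,4.3,0,0,0,0.4,-5,8.7,0,0,0,0.6,-7.5,13,0,0,0,0.6,-7.5,13,0,0,0,0.8,-10,17.3,0,0,0,0.8,-10,17.3,0,0,0,0.8,-10,17.3,0,0,0,0.8,-10,17.3,0,0,0,0,-15,20,0,0,0,0,-20,15,0,0,0,0,0,0,0,0,0]

```text
clock: 14.28
position: [0.5669, 0.0235, 0.3003]
ee_rot: [-1.471, -2.349, -0.596]
force: [0.2, -0.3, -0.5]
width: 1.001
gripper_force: 0.0
```

Run:
```python
from plan import *
ims=[]
for n,k in (("wrist",0),("top",5),("scene",5)):
    c=cal(n); im=vision.get_image(n)[:,:,::-1].copy(); cv2.imwrite(f"pics/{n}4.png",im)
    q=proj(c,[[.56,.13,.15]])[0].astype(int)
    if k: im=cv2.resize(im[q[1]-40:q[1]+40,q[0]-40:q[0]+40],(400,400),interpolation=cv2.INTER_CUBIC)
    else:
        print(q); x=np.clip(q[0]-100,0,440); y=np.clip(q[1]-100,0,280); continue
    ims.append(im)
cv2.imwrite("pics/v4.png",np.hstack(ims))
```

```text
[332 200]
```

View pics/v4.png

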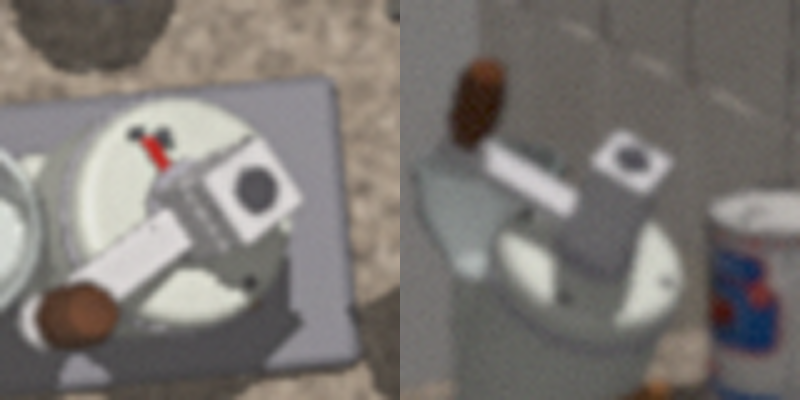

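View pics/wrist4.png

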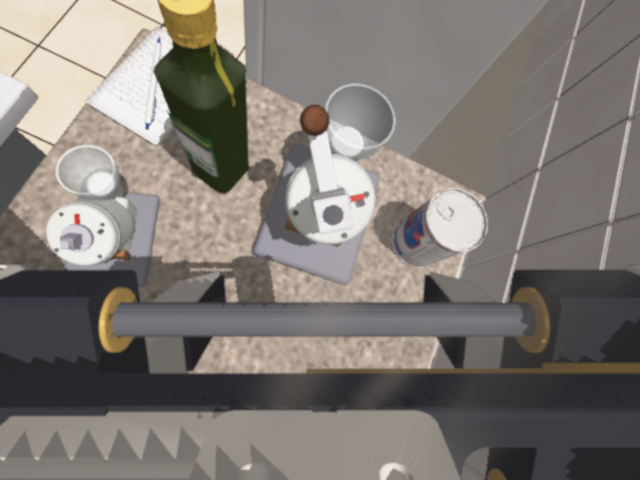

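The top view shows the pointer (crop 150,145) right up against the pin and the hub flush on the collar; the bottle and tin are standing. One numeric check of the pointer and the objects before handing in.

Run:
```python
from plan import *
a=cv2.imread("pics/top0.png").astype(int); b=cv2.imread("pics/top4.png").astype(int); T=cal("top")
for n,(u,v) in dict(shaker=(394,224),bottle=(235,297),tin=(237,152)).items():
    print(n,abs(a-b)[v-25:v+25,u-25:u+25].mean().round(1))
p=np.load("mill.npy"); F=fit.frame(p); s=np.array([.56,.135,.135])
hsv=cv2.cvtColor(b.astype(np.uint8),cv2.COLOR_BGR2HSV); m=((hsv[...,0]<8)|(hsv[...,0]>172))&(hsv[...,1]>130); 
ys,xs=np.nonzero(m[195:230,235:270]); uv=(xs.mean()+235,ys.mean()+195)
c=T; d=onz(c,uv,0)-T[3][:3,3]; o=T[3][:3,3]; q=s-.004*F[:,2]; X=o+d*((q-o)@F[:,2])/(d@F[:,2]); l=F.T@(X-s); print(len(xs),uv,"pointer angle",np.arctan2(l[1],l[0]),"r",np.hypot(l[0],l[1]),"start",p[3],"pin",p[9])
```

```text
shaker 48.5
bottle 25.3
tin 37.3
15 (np.float64(251.93333333333334), np.float64(206.13333333333333)) pointer angle -0.9924538876928978 r 0.025544007375014173 start -0.06537576326934492 pin -1.1624446711072955
```

Run:
```python
import cv2
for cam,d in (("top",dict(bottle=(235,297),tin=(237,152),shaker=(394,224))),("scene",dict(shaker=(382,297),tin=(352,224),bottle=(254,215)))):
    a=cv2.imread(f"pics/{cam}0.png");b=cv2.imread(f"pics/{cam}4.png")
    for n,(u,v) in d.items():
        r=18; t=a[v-r:v+r,u-r:u+r]; s=b[v-r-12:v+r+12,u-r-12:u+r+12]
        m=cv2.minMaxLoc(cv2.matchTemplate(s,t,cv2.TM_CCOEFF_NORMED)); print(cam,n,m[1],m[3][0]-12,m[3][1]-12)
```

```text
top bottle 0.9987302422523499 0 0
top tin 0.9992383122444153 0 0
top shaker 0.5496805906295776 1 12
scene shaker 0.9820609092712402 0 0
scene tin 0.9951378703117371 0 0
scene bottle 0.9930842518806458 0 0
```

The bottle, tin and shaker have not moved; in the top view the shaker is hidden by the arm, but the scene camera shows it in place. The pointer is against the pin, so I'm handing in.

```bash
python3 -c "
from cell import arm
print(arm.sign_off())"
```

```text
the job is handed in; nothing more can be done
None
```

The crank is fully home on the larger mill's shaft, wound clockwise to its stop and released; the salt shaker, oil bottle and bean tin have not moved, and the job was handed in at about 14.5 s of the 46 s allowed.

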